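# Stage a slide tray against the blue flip stop

## Task

Beside the microscope, a white slide tray lies in a straight guide track that has two flip stops on the rail away from the robot. Flip the blue stop all the way down across the track, leaving the yellow stop up, then push the tray along the track until it rests against the blue stop. Leave the tray flat in the track between its rails.

Things in the scene. Friction and masses are not known exactly. Their poses are not given: they have to be found in the camera images.
- tray_center (a point): Centre (half-way up) of the loose white slide tray (0.25 kg) lying in the track: 76 wide (x), 100 long (y, along the track), 18 mm high, glass slides on top. +y points along the track to the stops. At its -y end, flush with the end face, stands an orange push plate 56 wide, 10 thick, its top 33 mm above this point.
- track: Fixed guide track 420 mm long, origin under its middle at table level; y along it, the way the tray is pushed; x across, away from the robot. Dark steel floor 10 mm above the table; 80 mm channel between aluminium rails 12 wide, tops at 22 mm. Two stops on the +x rail, at y = 20 and 120 mm (blue and yellow, either order), steel lugs by their hinges 40 mm high. Floor is clear behind the tray.
- blue_stop_hinge (a point): Blue stop's hinge pin, mid-thickness: 32 mm above the table, 52 mm off the track's middle line. Its y axis lies along the pin, parallel to the track's y; x, z turn with the stop. The stop is a bar 14 x 14 mm reaching 65 mm from the pin, with a tab under its outer part. Down, it lies level across the channel, top 39 mm above the table; a tray touching it has its centre 57 mm short of the pin along y.
- blue_stop (a joint): Blue stop's angle, rad: 0 = parked, leaning back 30 degrees from upright, away from the robot; 0.52 = upright; 2.094 = fully down across the track, on its rest. Swings towards the robot as it grows. Starts at 0 to 0.3. The hinge is stiff (about 0.5 N at the tip) and stays where it is left, so push it all the way down.
- yellow_stop (a joint): Angle of the yellow stop, made just like the blue one, on the same rail 100 mm from it along the track; values mean the same. Starts raised, at 0 to 0.3, and is to stay up.
There are look-alikes about, which are no part of the job. Leave any turquoise look-alike of the part that bears tray_center alone.

How it is judged:
On the way:
1. the blue stop is fully down (within 10 degrees) while the tray is still at least 20 mm short of it (value of joint blue_stop above 1.92 rad and y of tray_center in the frame of blue_stop_hinge below -0.077 m), for 0.2 s.
At the end, for the whole second after the job is handed in: The blue stop is down within 10 degrees, the yellow stop is still up, and the tray lies flat in the track, in line with it (10 degrees), with its front face against the blue stop (gap under 10 mm) (value of joint blue_stop above 1.92 rad and value of joint yellow_stop below 0.7 rad and y of tray_center in the frame of blue_stop_hinge between -0.067 and -0.05 m and height (world z) of tray_center between 0.014 and 0.025 m and angle between tray_center's own z axis and vertical below 0.1 rad and angle between the y axis of tray_center and the y axis of blue_stop_hinge, either way round below 0.17 rad and horizontal distance between tray_center and blue_stop_hinge below 0.09 m); the robot touches nothing.
It fails at once if the yellow stop is tipped over towards the track (more than 10 degrees past upright) (value of joint yellow_stop above 0.7 rad).
It also fails if it takes over 42 s, if anything falls off the work surface, if the arm or the gripper's body presses on something with over 40 N, if the wrist force passes 120 N, or if a joint passes its speed limit or range.

## Robot

A 7-joint arm with a two-finger parallel gripper is mounted at the origin on the work surface. World frame = base frame: x ahead of the robot, y to its left, z up, the work surface at z = 0. Lengths are in m, angles in rad, forces in N, time in s.
With the tool pointing down it reaches from about 0.425 to 0.925 m from the base axis. Payload 6.8 kg.
Tool frame: the origin (TCP) lies midway between the tips of the shut fingers; the grasp point (between the pads) lies 19 mm behind it; z points along the fingers, y is the direction in which the jaws open and shut (so a half turn about z gives the same grasp; the last joint's range is limited). The gripper opens to 85 mm and grips with 20 to 120 N. Pads are 22 mm wide; open, the fingers measure 114 mm over their backs; the gripper's body (76 mm by 85 mm) begins 54 mm behind the grasp point. The pads swing forward as they close: fully open they stand 13 mm farther back than shut.
Start: joints at [1.108, 0.477, 0.022, 1.555, -0.011, 1.109, -0.083], TCP at [0.235, -0.633, 0.231] pointing down, gripper open.
Joint ranges: [-2.96, 2.96], [-0.34, 2.1], [-1.41, 1.46], [0.24, 2.44], [-1.37, 4.51], [0.17, 1.92], [-2.96, 2.96]. Speed limits (rad/s): [2.39, 2.39, 3.14, 3.14, 3.14, 3.14, 3.14].

## Interface

Orientations are given as a rotation vector (axis times angle).
In Python, from bench import r gives the robot as it stands. The module is installed in compiled form; this text tells all that it offers.
- The arm moves only by the tool play_rows, never from a script. Its argument "plan" is a list of rows, each a list of 7 numbers: the shift along the world's x, y, z in mm, then the turn, a rotation vector about the world's x, y, z in rad, then the finger opening in mm, from 0 to 85.4. A call has 1 to 12 rows; each row is the pose to reach, as a shift and turn from the pose commanded when the call began; what a row does not reach only later rows make up. A row lasts 1/10 s, in which the tool goes at most 50 mm and 8.59 degrees, less where a joint would pass 70% of its speed; a pose out of reach is approached as far as the arm can. A call with a gripper value outside its range is refused whole. The fingers move at their own pace and stop on an object; "grip_force" is the grip in N (left out, the last holds). Time passes only in rows, so rows that repeat a pose let the fingers close. It gives the time, the measured TCP pose, the force and the opening at its end, in the units of the state.
- r.get_obs(): the state, without advancing time (a new reading comes with each control period).
- r.grab_frame(name): name is "scene" or "top"; returns a dict with "color" (420x560x3 uint8, blue, green, red), "z_map" (420x560 float32, m along the optical axis (not along the pixel's ray), 0 where there is no reading), "camera_matrix" (3x3 intrinsics, pixels), "R" (3x3) and "t" (3): a world point X has camera coordinates R X + t. Camera axes: x right, y down, z forward; pixel columns grow to the right and rows downward; lengths in m; the calibration is good to about 2 mm. A picture is of the moment at which its call begins.
- r.hand_in(): hands the job in, once; it reports no verdict.
The state is a dict: "clock": time; "joints": joint angles; "qvel": joint speeds; "tau": joint torques, N m; "tcp_pos": TCP position; "orientation": TCP orientation; "contact_force": force on the tool from outside, world axes, zero at the start; "moment": the same for the moment, N m; "grip_width": finger opening in m.
Only numpy, scipy, OpenCV 4.12 (cv2) and the standard library are available. Lean on these libraries where they do the work, as an engineer would, in place of code of your own. Each camera call takes 0.05 s, during which the arm holds its last target.

## Working session

There is one attempt and no reset: what is moved stays moved. The work goes in short steps, Python scripts to look and compute and a tool call to move; the robot and the scene stay as the last step left them, time stands still between calls to the robot, and variables do not carry over. Pictures are saved under pics/ and viewed, and the job is handed in when it is done.

Besides the shell and the picture viewer there is one more tool, called after "Call:" as a command line: name --pt "numbers of a row" for each row, then --argument value for the rest. play_rows: Moves the arm, as the interface text tells. Its arguments: {"type":"object","properties":{"plan":{"type":"array"},"grip_force":{"type":"number"}},"required":["plan"]}

```bash
mkdir -p pics
cat > h.py <<'E'
import numpy as np, cv2
from bench import r
def grab(n,tag):
    f=r.grab_frame(n); cv2.imwrite(f'pics/{tag}.png',f['color']); np.savez(f'{tag}.npz',**f); return f
def load(tag): return dict(np.load(f'{tag}.npz'))
def pt(f,u,v,z=None):
    K=f['camera_matrix'];R=f['R'];t=f['t']
    d=np.linalg.inv(K)@np.array([u,v,1.])
    if z is None:
        return R.T@(d*f['z_map'][int(round(v)),int(round(u))]-t)
    o=-R.T@t; w=R.T@d
    return o+w*(z-o[2])/w[2]
def proj(f,X):
    c=f['R']@np.array(X)+f['t']; p=f['camera_matrix']@c; return p[:2]/p[2]
E
python3 - <<'E'
from h import *
a=grab('scene','s0');b=grab('top','t0')
for f in(a,b): print(-f['R'].T@f['t'],f['R'][2])
print(r.get_obs())
E
```

```text
[ 0.93458748 -0.5468267   0.55084059] [-0.5714269   0.4993795  -0.65122301]
[ 0.42357685 -0.14135863  1.0426502 ] [ 0.05427507 -0.00356896 -0.99851964]
{'clock': 0.1, 'joints': array([ 1.10788976,  0.47772469,  0.02232341,  1.55632574, -0.0115315 ,
        1.10933079, -0.08309543]), 'qvel': array([-1.21505771e-03, -1.77019038e-03,  2.87355346e-04, -2.34084650e-03,
        3.38801553e-04, -4.83553740e-05, -1.85201584e-05]), 'tau': array([ 3.94806586e-03, -5.97757602e+01,  1.61345076e+00, -2.81954402e+01,
        1.28214341e-02,  5.01547634e-03,  6.31037921e-06]), 'tcp_pos': array([ 0.23432583, -0.63245366,  0.23042904]), 'orientation': array([-3.09068539e+00, -5.54167612e-01,  5.89599123e-04]), 'contact_force': array([-0.54244826,  0.27274004,  0.32021248]), 'moment': array([-0.00562685, -0.02796339, -0.00053188]), 'grip_width': 0.08543415402489371}
```

View pics/s0.png

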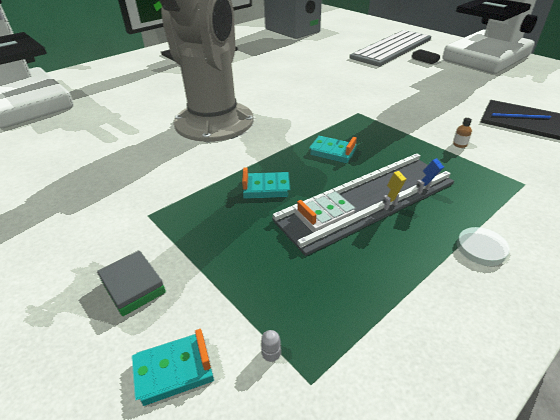

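View pics/t0.png

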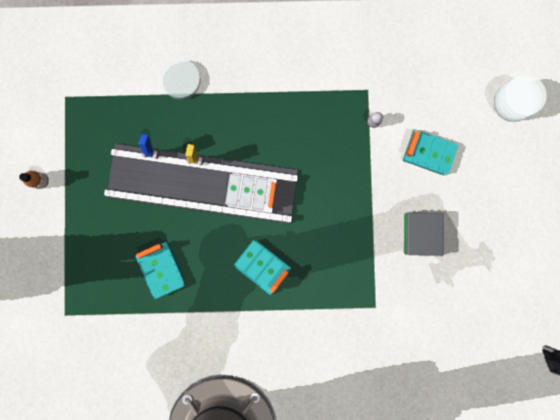

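The scene view shows blue at the far stop (432,172) and yellow at (397,187), nearer the tray. The white tray has its orange plate at (307,212), at the near-camera end. In the top view blue is at (146,146), yellow at (192,154) and the plate at (272,195). I'll enlarge the crops next.

Run:
```python
from h import *
b=load('t0');a=load('s0')
c=b['color'][130:235,95:305]; cv2.imwrite('pics/tc0.png',cv2.resize(c,None,fx=3.8,fy=3.8,interpolation=cv2.INTER_CUBIC))
c=a['color'][145:260,265:465]; cv2.imwrite('pics/sc0.png',cv2.resize(c,None,fx=4,fy=4,interpolation=cv2.INTER_CUBIC))
```

```text
(no output)
```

View pics/tc0.png

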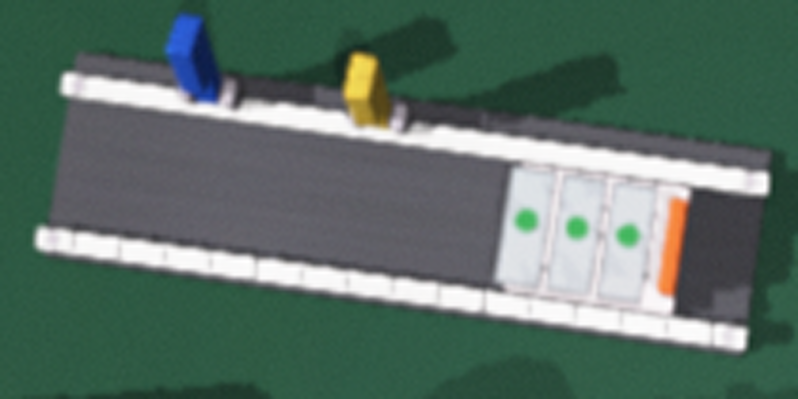

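View pics/sc0.png

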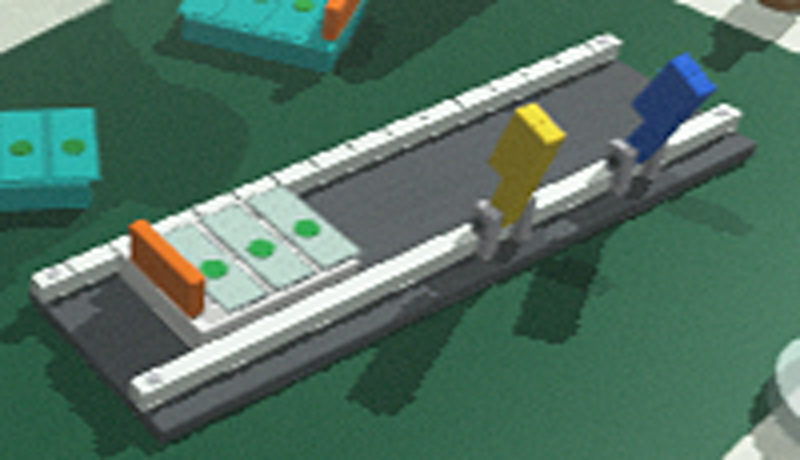

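Run:
```python
from h import *
b=load('t0');a=load('s0')
T=lambda u,v,z:pt(b,95+(u+.5)/3.8-.5,130+(v+.5)/3.8-.5,z)
S=lambda u,v,z:pt(a,265+(u+.5)/4-.5,145+(v+.5)/4-.5,z)
q=dict(nL=[(36,227),(38,250)],nR=[(747,325),(742,350)],fL=[(62,72),(64,97)],fR=[(770,170),(767,195)])
m={k:np.mean([T(*p,.022) for p in v],0) for k,v in q.items()}
for k,v in m.items(): print(k,v)
# scene
s=dict(nL=(603,43),nR=(48,283),fL=(732,115),fR=(145,388))
for k,v in s.items(): print('S',k,S(*v,.022))
c=sum(m.values())/4; yd=(m['nL']+m['fL']-m['nR']-m['fR'])/2
print('c',c,'len',np.linalg.norm(yd),'w',np.linalg.norm(m['fL']+m['fR']-m['nL']-m['nR'])/2)
y=yd/np.linalg.norm(yd); x=np.array([y[1],-y[0],0]); print('y',y,'x',x,np.degrees(np.arctan2(y[1],y[0])))
c[2]=0
def tr(P): d=P-c; return np.round(1000*np.array([d@x,d@y,P[2]]),1)
print('plate', [tr(T(*p,.052)) for p in [(669,197),(688,200),(657,293),(675,297)]])
print('trayfront',[tr(T(*p,.028)) for p in [(513,165),(497,287)]])
print('lug blue/yel', tr(T(230,90,.04)),tr(T(399,117,.04)))
np.savez('track',c=c,x=x,y=y)
for u,v in[(180,20),(186,30),(360,60),(365,75),(672,245)]:
  print(tr(pt(b,95+u/3.8,130+v/3.8)))
print('blue tip scene by depth',[tr(pt(a,265+u/4,145+v/4)) for u,v in[(690,75),(660,105),(650,140),(540,120),(520,160),(505,200)]])
```

```text
nL [0.53264003 0.25050229 0.022     ]
nR [ 0.46460203 -0.16295427  0.022     ]
fL [0.62341695 0.23492017 0.022     ]
fR [ 0.55546969 -0.17934949  0.022     ]
S nL [0.53336081 0.23942219 0.022     ]
S nR [ 0.46940523 -0.16023651  0.022     ]
S fL [0.62813646 0.22776966 0.022     ]
S fR [ 0.5581299  -0.17629902  0.022     ]
c [0.54403217 0.03577967 0.022     ] len 0.41941109529997994 w 0.09221889953112716
y [0.16211452 0.98677195 0.        ] x [ 0.98677195 -0.16211452  0.        ] 80.67034840378307
plate [array([  26. , -154.9,   52. ]), array([  25.8, -165.8,   52. ]), array([ -29.3, -155.8,   52. ]), array([ -30.1, -166.2,   52. ])]
trayfront [array([ 34.8, -60.9,  28. ]), array([-37.2, -62. ,  28. ])]
lug blue/yel [ 53.9 106.1  40. ] [51.9  6.8 40. ]
[ 80.5 123.1  91.1]
[ 75.4 118.8  91.6]
[71.7 21.  94.1]
[63.7 16.7 95.2]
[  -1.9 -161.4   54.8]
blue tip scene by depth [array([ 75.6, 116. ,  94.1]), array([ 66. , 112. ,  71.3]), array([ 66. , 111.6,  48.6]), array([63.8, 20. , 96.6]), array([63.7, 11.4, 75.3]), array([59.4, 11.7, 46.7])]
```

Call:
play_rows --pt "443 769 0 0 0 -0.517 0" --pt "443 769 0 0 0 -0.517 0" --pt "443 769 0 0 0 -0.517 0" --pt "443 769 0 0 0 -0.517 0" --pt "443 769 0 0 0 -0.517 0" --pt "443 769 0 0 0 -0.517 0" --pt "443 769 0 0 0 -0.517 0" --pt "443 769 0 0 0 -0.517 0" --pt "443 769 0 0 0 -0.517 0" --pt "443 769 0 0 0 -0.517 0" --pt "443 769 0 0 0 -0.517 0" --pt "443 769 0 0 0 -0.517 0"

```text
clock: 1.3
tcp_pos: [0.5341, -0.1118, 0.2312]
orientation: [3.131, -0.255, -0.0]
contact_force: [1.7, -0.6, 0.4]
grip_width: 0.0001
```

Call:
play_rows --pt "143 248 0 0 0 0 0" --pt "143 248 0 0 0 0 0" --pt "143 248 0 0 0 0 0" --pt "143 248 0 0 0 0 0" --pt "143 248 0 0 0 0 0" --pt "143 248 0 0 0 0 0" --pt "143 248 0 0 0 0 0" --pt "143 248 -50 0 0 0 0" --pt "143 248 -100 0 0 0 0" --pt "143 248 -150 0 0 0 0" --pt "143 248 -156 0 0 0 0" --pt "143 248 -156 0 0 0 0"

```text
clock: 2.5
tcp_pos: [0.6757, 0.1335, 0.0744]
orientation: [3.13, -0.255, -0.005]
contact_force: [0.9, -0.0, 1.3]
grip_width: 0.0004
```

Run:
```python
from h import *
a=grab('scene','s1');b=grab('top','t1')
k=np.load('track.npz');o=r.get_obs();d=o['tcp_pos']-k['c'];print(d@k['x'],d@k['y'],o['tcp_pos'],o['contact_force'])
c=a['color'][50:260,265:545]; cv2.imwrite('pics/sc1.png',cv2.resize(c,None,fx=2.8,fy=2.8))
```

```text
0.11671880878919036 0.1193375540366954 [0.67855337 0.13461681 0.07819306] [0.50062494 0.59517657 0.09284301]
```

View pics/sc1.png

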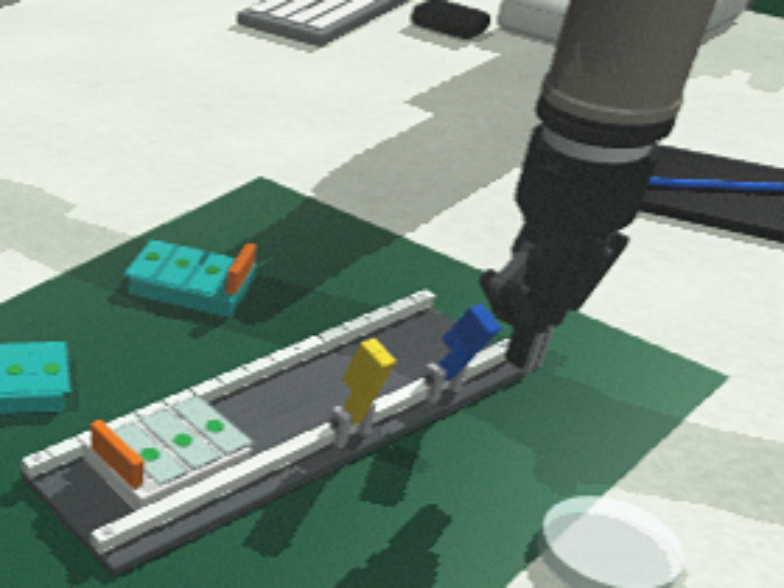

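Call:
play_rows --pt "-22 4 0 0 0 0 0" --pt "-37 6 1 0 0 0 0" --pt "-46 8 1 0 0 0 0" --pt "-54 9 0 0 0 0 0" --pt "-62 10 0 0 0 0 0" --pt "-71 12 -1 0 0 0 0" --pt "-79 13 -5 0 0 0 0" --pt "-85 14 -11 0 0 0 0" --pt "-91 15 -18 0 0 0 0" --pt "-96 16 -26 0 0 0 0" --pt "-99 16 -32 0 0 0 0" --pt "-101 16 -34 0 0 0 0"

```text
clock: 3.8
tcp_pos: [0.5748, 0.1502, 0.0401]
orientation: [3.131, -0.254, -0.003]
contact_force: [0.4, -0.3, 0.7]
grip_width: 0.0001
```

Run:
```python
from h import *
a=grab('scene','s2')
k=np.load('track.npz');o=r.get_obs();d=o['tcp_pos']-k['c'];print(d@k['x'],d@k['y'],o['tcp_pos'],o['contact_force'])
c=a['color'][50:260,265:545]; cv2.imwrite('pics/sc2.png',cv2.resize(c,None,fx=2.8,fy=2.8))
```

```text
0.011613852042732752 0.11777956593891459 [0.57458617 0.15011847 0.04016484] [ 0.51590996  0.05771239 -0.14101891]
```

View pics/sc2.png

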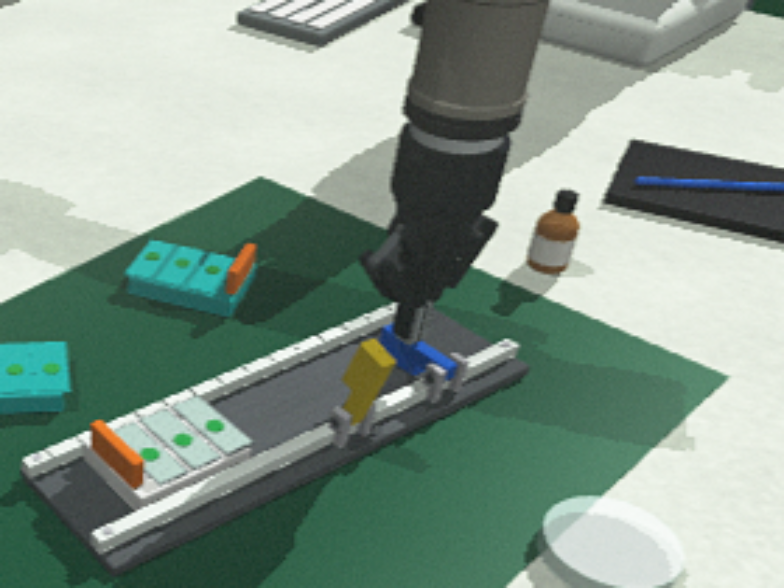

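The blue bar, at (415,350) in the crop, is down across the channel under the fingertip. I'll press gently until I feel contact with the rest.

Call:
play_rows --pt "-6 1 -1 0 0 0 0" --pt "-10 2 -2 0 0 0 0" --pt "-10 2 -3 0 0 0 0" --pt "-10 2 -3 0 0 0 0"

```text
clock: 4.25
tcp_pos: [0.5648, 0.1527, 0.039]
orientation: [3.131, -0.254, -0.002]
contact_force: [-3.9, -1.2, 7.8]
grip_width: 0.0002
```

Call:
play_rows --pt "0 0 50 0 0 0 0" --pt "0 0 100 0 0 0 0" --pt "-10 -50 125 0 0 0 0" --pt "-53 -309 125 0 0 0 0" --pt "-53 -309 125 0 0 0 0" --pt "-53 -309 125 0 0 0 0" --pt "-53 -309 125 0 0 0 0" --pt "-53 -309 125 0 0 0 0" --pt "-53 -309 125 0 0 0 0" --pt "-53 -309 125 0 0 0 0" --pt "-53 -309 125 0 0 0 0"

```text
clock: 5.35
tcp_pos: [0.5128, -0.1561, 0.1634]
orientation: [-3.131, 0.255, -0.001]
contact_force: [0.1, 0.9, 0.1]
grip_width: 0.0001
```

Run:
```python
from h import *
a=grab('scene','s3');b=grab('top','t3')
k=np.load('track.npz');o=r.get_obs();d=o['tcp_pos']-k['c'];print(d@k['x'],d@k['y'],o['tcp_pos'],o['contact_force'])
c=a['color'][50:260,265:545]; cv2.imwrite('pics/sc3.png',cv2.resize(c,None,fx=2.8,fy=2.8))
for u,v in [(412,352),(420,356),(430,362)]:
  P=pt(a,265+u/2.8,50+v/2.8)-k['c'];print(P@k['x'],P@k['y'],P[2])
```

```text
0.0004137797131965286 -0.19294519947323696 [ 0.51316126 -0.15468032  0.16336582] [ 0.40554702 -0.26532204  0.64982199]
0.02359713475291026 0.11383204363509473 0.033973630241256166
0.03208647074608052 0.11352969188854047 0.035200510303828265
0.04340485602337257 0.11223118465815231 0.03663661608421764
```

View pics/sc3.png

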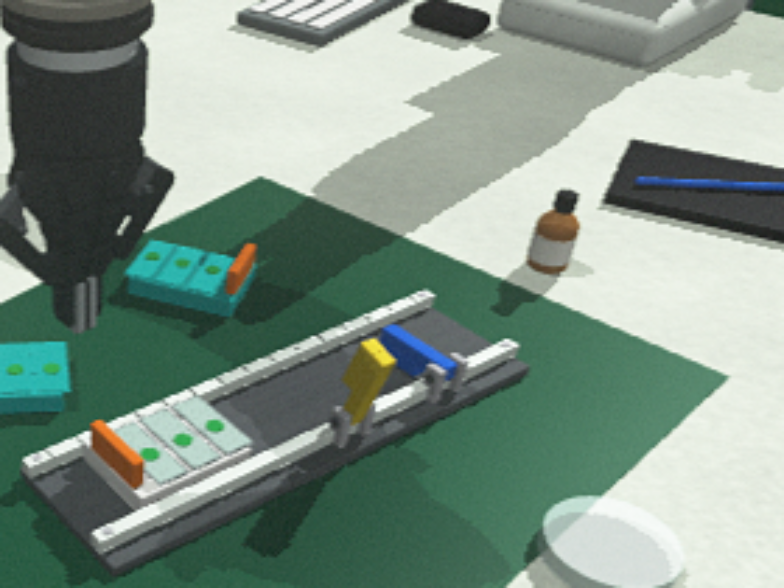

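Call:
play_rows --pt "0 -2 -50 0 0 0 0" --pt "0 -2 -95 0 0 0 0" --pt "0 -2 -125 0 0 0 0" --pt "0 -2 -136 0 0 0 0" --pt "0 -2 -136 0 0 0 0"

```text
clock: 5.95
tcp_pos: [0.5122, -0.157, 0.0263]
orientation: [-3.131, 0.251, 0.004]
contact_force: [0.4, -0.2, -0.5]
grip_width: 0.0
```

Run:
```python
from h import *
a=grab('scene','s4')
k=np.load('track.npz');o=r.get_obs();d=o['tcp_pos']-k['c'];print(d@k['x'],d@k['y'],o['tcp_pos'],o['contact_force'])
c=a['color'][50:260,225:505]; cv2.imwrite('pics/sc4.png',cv2.resize(c,None,fx=2.8,fy=2.8))
```

```text
0.00103316214602246 -0.1958163973701911 [ 0.51330699 -0.15761394  0.02762962] [-0.063223   -0.49374919 -0.27625547]
```

View pics/sc4.png

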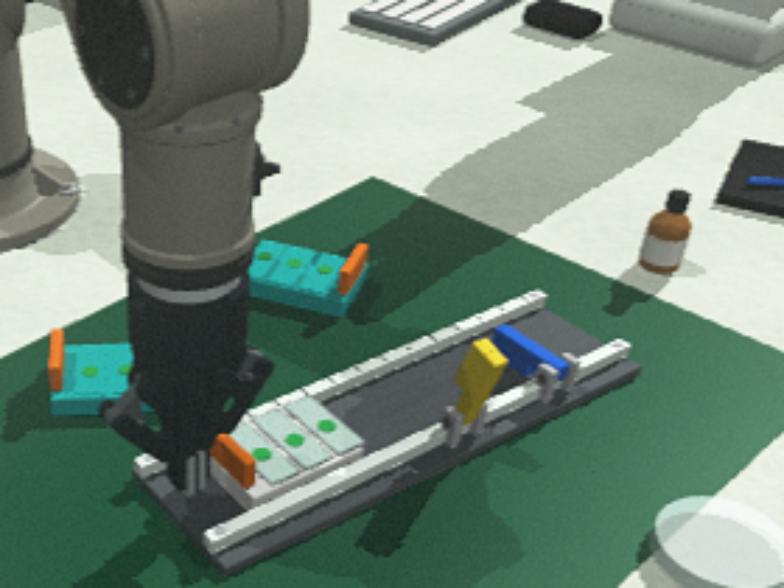

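The fingers are in the channel behind the plate, and the tray hasn't moved. Now I'll push.

Call:
play_rows --pt "1 8 0 0 0 0 0" --pt "2 14 0 0 0 0 0" --pt "4 22 0 0 0 0 0" --pt "5 32 0 0 0 0 0" --pt "7 43 0 0 0 0 0" --pt "9 55 0 0 0 0 0" --pt "11 67 0 0 0 0 0" --pt "13 79 0 0 0 0 0" --pt "15 91 0 0 0 0 0" --pt "17 103 0 0 0 0 0" --pt "19 115 0 0 0 0 0" --pt "20 120 0 0 0 0 0"

```text
clock: 7.2
tcp_pos: [0.5329, -0.0365, 0.0273]
orientation: [-3.131, 0.251, 0.0]
contact_force: [0.2, -2.6, 1.6]
grip_width: -0.0001
```

Run:
```python
from h import *
a=grab('scene','s5')
k=np.load('track.npz');o=r.get_obs();d=o['tcp_pos']-k['c'];print(d@k['x'],d@k['y'],o['tcp_pos'],o['contact_force'])
c=a['color'][50:260,225:505]; cv2.imwrite('pics/sc5.png',cv2.resize(c,None,fx=2.8,fy=2.8))
```

```text
0.000784371486520443 -0.07278106288129495 [ 0.5330073  -0.03616579  0.02724346] [-0.02807621 -0.16460708 -0.491367  ]
```

View pics/sc5.png

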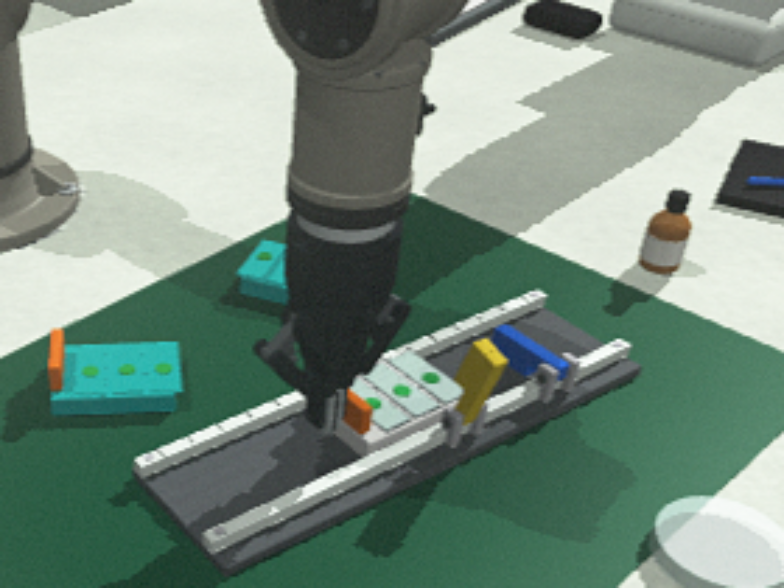

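Call:
play_rows --pt "1 8 0 0 0 0 0" --pt "3 18 0 0 0 0 0" --pt "5 28 0 0 0 0 0" --pt "6 38 0 0 0 0 0" --pt "8 47 0 0 0 0 0" --pt "9 54 0 0 0 0 0" --pt "10 58 0 0 0 0 0" --pt "10 61 0 0 0 0 0" --pt "10 63 0 0 0 0 0" --pt "10 63 0 0 0 0 0"

```text
clock: 8.25
tcp_pos: [0.5427, 0.0245, 0.0273]
orientation: [-3.131, 0.255, -0.0]
contact_force: [0.2, -0.8, -0.5]
grip_width: -0.0002
```

Run:
```python
from h import *
a=grab('scene','s6')
k=np.load('track.npz');o=r.get_obs();d=o['tcp_pos']-k['c'];print(d@k['x'],d@k['y'],o['tcp_pos'],o['contact_force'])
c=a['color'][100:250,300:500]; cv2.imwrite('pics/sc6.png',cv2.resize(c,None,fx=4,fy=4))
```

```text
0.0005558392356249708 -0.01141017359918124 [0.5427309  0.02443033 0.02736428] [-0.75428061  0.23458203 -0.15562484]
```

View pics/sc6.png

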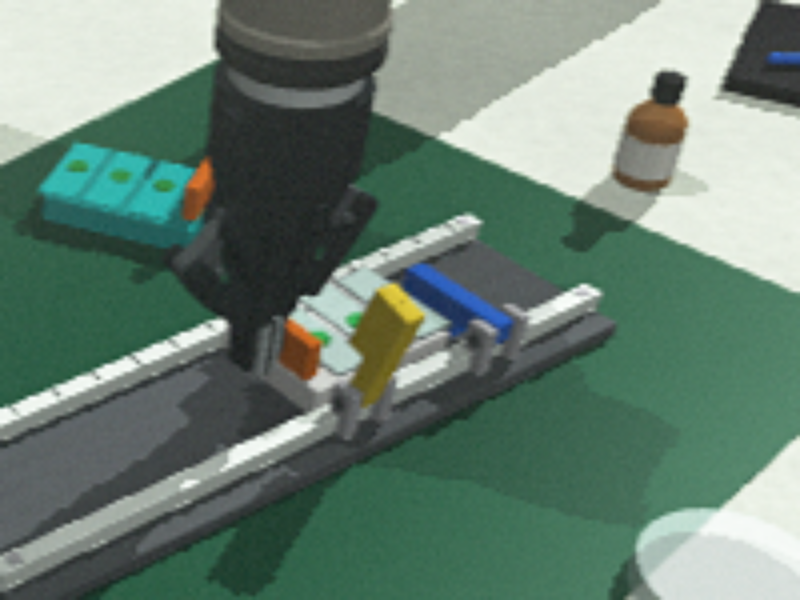

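Call:
play_rows --pt "0 2 0 0 0 0 0" --pt "1 4 0 0 0 0 0" --pt "1 6 0 0 0 0 0" --pt "1 6 0 0 0 0 0"

```text
clock: 8.7
tcp_pos: [0.5437, 0.0307, 0.0273]
orientation: [-3.131, 0.254, -0.0]
contact_force: [0.0, -1.1, 0.9]
grip_width: -0.0002
```

Call:
play_rows --pt "0 1 0 0 0 0 0" --pt "0 2 0 0 0 0 0" --pt "0 2 0 0 0 0 0"

```text
clock: 9.0
tcp_pos: [0.544, 0.0324, 0.0274]
orientation: [-3.131, 0.255, -0.001]
contact_force: [1.2, -1.7, 0.3]
grip_width: 0.0003
```

Call:
play_rows --pt "0 1 0 0 0 0 0" --pt "0 2 0 0 0 0 0" --pt "0 2 0 0 0 0 0"

```text
clock: 9.3
tcp_pos: [0.5439, 0.0345, 0.0274]
orientation: [-3.131, 0.255, -0.0]
contact_force: [1.4, -2.4, 0.7]
grip_width: 0.0001
```

Call:
play_rows --pt "0 1 0 0 0 0 0" --pt "0 2 0 0 0 0 0" --pt "0 2 0 0 0 0 0"

```text
clock: 9.6
tcp_pos: [0.5439, 0.0352, 0.0274]
orientation: [3.13, -0.256, 0.0]
contact_force: [2.3, -6.6, -0.0]
grip_width: -0.0001
```

Run:
```python
from h import *
a=grab('scene','s7');b=grab('top','t7')
print(r.get_obs()['contact_force'])
c=a['color'][150:225,360:460]; cv2.imwrite('pics/sc7.png',cv2.resize(c,None,fx=8,fy=8,interpolation=cv2.INTER_CUBIC))
```

```text
[ 1.02824073 -5.41984861  2.07454577]
```

View pics/sc7.png

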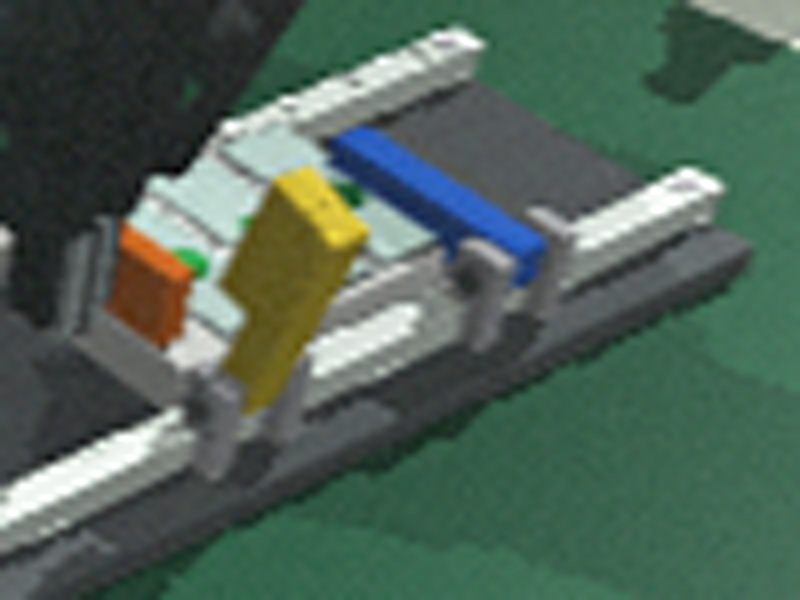

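The force jumped to 6.6 N, the finger stalled at the predicted spot, and the tray front at (440,255) meets the blue bar. I'll back off and lift.

Call:
play_rows --pt "-1 -8 0 0 0 0 0" --pt "-4 -24 0 0 0 0 0" --pt "-6 -40 0 0 0 0 0" --pt "-7 -45 40 0 0 0 0" --pt "-7 -45 85 0 0 0 0" --pt "-7 -45 130 0 0 0 0" --pt "-15 -95 170 0 0 0 0" --pt "-23 -145 180 0 0 0 0" --pt "-31 -195 180 0 0 0 0" --pt "-31 -245 180 0 0 0 0" --pt "-31 -245 180 0 0 0 0" --pt "-31 -245 180 0 0 0 0"

```text
clock: 10.9
tcp_pos: [0.511, -0.2129, 0.2071]
orientation: [3.129, -0.265, -0.001]
contact_force: [-0.3, 0.3, 0.2]
grip_width: 0.0001
```

Run:
```python
from h import *
a=grab('scene','s8');b=grab('top','t8')
print(r.get_obs()['contact_force'])
c=a['color'][150:225,360:460]; d=b['color'][130:205,95:195]
cv2.imwrite('pics/sc8.png',np.hstack([cv2.resize(i,(400,300),interpolation=cv2.INTER_CUBIC) for i in(c,d)]))
```

```text
[-0.60126376  0.82964082 -0.40427043]
```

View pics/sc8.png

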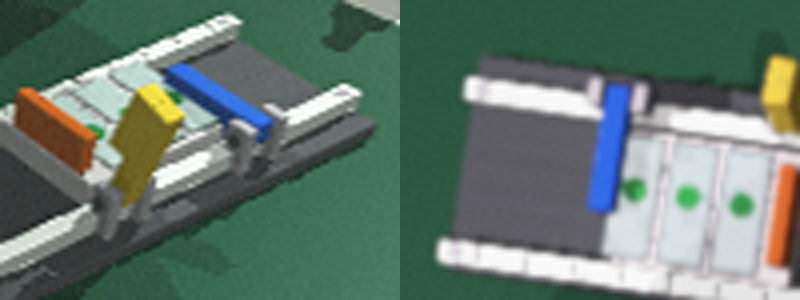

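Run:
```python
from h import *
b=load('t8');k=np.load('track.npz')
m=cv2.inRange(b['color'],(0,60,180),(90,160,255));m[:,:150]=0;m[:140]=0;m[205:]=0;m[:,230:]=0
v,u=np.nonzero(m); 
# exclude yellow stop
s=v>165; P=pt(b,u[s].mean(),v[s].mean(),.052)-k['c']; print(s.sum(),P@k['x'],P@k['y'],'tray centre y vs pin', P@k['y']+.045-.120)
r.hand_in()
```

```text
73 -0.002005544213045863 0.01787393796547119 tray centre y vs pin -0.0571260620345288
the job is handed in; nothing more can be done
```

The job is done and handed in at about 11 s of the 42 s allowed; no verdict came back.

- **Blue stop:** I swung it down from behind with the closed fingers and pressed it onto its rest with about 8 N. The tray was still at its starting place. The bar looked level across the track in both final pictures.
- **Tray:** I pushed it along the track by its orange plate until the finger stalled and the force rose to about 6.6 N. I then backed off and lifted clear. In the last top picture the tray centre is 57.1 mm short of the blue hinge pin, where 57 mm is exact contact. It lies flat and in line between the rails.
- **Yellow stop:** it is still up, and nothing touched it.
- **Checks:** the arm was clear of everything, and none of my checks failed. The scene and top views disagreed by up to 11 mm along the track at the rail ends when I first measured the track. I used the top view, which matched the 420 mm track length.

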